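# Fit the release knob to a mobile-shelving drive and hold it pressed in

## Robot

A 6-joint arm with a two-finger parallel gripper is mounted at the origin on the work surface. World frame = base frame: x ahead of the robot, y to its left, z up, the work surface at z = 0. Lengths are in m, angles in rad, forces in N, time in s.
With the tool pointing down it reaches from about 0.4 to 0.925 m from the base axis. Payload 12.5 kg.
Tool frame: the origin (TCP) lies at the very end of the fingers, on their centre line; the grasp point (between the pads) lies 19 mm behind it; z points along the fingers, y is the line along which they close (so a half turn about z gives the same grasp; the last joint's range is limited). The gripper opens to 95 mm and grips with 3 to 60 N. Pads are 20 mm wide; open, the fingers measure 119 mm over their backs; the gripper's body (75 mm by 180 mm) begins 59 mm behind the grasp point.
Start: joints at [1.117, 0.491, 1.559, -0, 1.092, -0.106], TCP at [0.213, 0.588, 0.185] pointing down, gripper open.
Joint ranges: [-3.1, 3.1], [-0.84, 2.19], [0.05, 2.79], [-1.13, 4.28], [0.06, 2.93], [-2.69, 2.69]. Speed limits (rad/s): [2.22, 2.22, 2.79, 3.14, 3.14, 3.14].

## Interface

Orientations are given as a unit quaternion [w, x, y, z].
In Python, from cell import env, eyes, job gives the robot as it stands.
- The arm moves only by the tool drive_tool, never from a script. Its argument "motion" is a list of rows, each an object with "travel": the shift along the world's x, y, z scaled (see below), a list of three; "twist": the turn, a rotation vector about the world's x, y, z scaled (see below), a list of three; "claw": the closure, from -1 (fully open) to 1 (shut). In form: [{"travel": [tx, ty, tz], "twist": [rx, ry, rz], "claw": claw}, ...]. A call has exactly 5 rows; each row is the pose to reach, as a shift and turn from the pose commanded when the call began; what a row does not reach only later rows make up. The controller multiplies each number of a shift by 250 mm and each number of a turn by 90 degrees. A row lasts 1/12 s, in which the tool goes at most 41.7 mm and 7.16 degrees, less where a joint would pass 70% of its speed; a pose out of reach is approached as far as the arm can. A call with a number of a shift or a turn outside -1 to 1 is refused whole. A call with a gripper value outside its range is refused whole. The fingers move at their own pace and stop on an object; "grip_force" is the grip in N (left out, the last holds). Time passes only in rows, so rows that repeat a pose let the fingers close, or fill a call up. It gives the time, the measured TCP pose, the force, the opening and the grip force at its end, in the units of the state.
- env.read_state(): the state, without advancing time (a new reading comes with each control period).
- eyes.read_camera(name): name is "scene" or "top"; returns the picture (400x640x3 uint8, red, green, blue); there is no depth.
- eyes.camera_model(name): a dict with "fx", "fy", "cx", "cy" (pixels), "extrinsics" (4x4, takes a point from world to camera coordinates). Camera axes: x right, y down, z forward; pixel columns grow to the right and rows downward; lengths in m; the calibration is good to about 2 mm. A picture is of the moment at which its call begins. camera_model takes no time and is no camera call.
- job.close_job(): hands the job in; it is judged then, once.
Trained networks look in the newest picture that a camera, given by its name, has taken for a name from the list of things; names that differ only in an ending like _2 or _b are one class to them, and where a whole thing is asked for, a point or a joint stands for the part that bears it (a point fixed in the world has none). Each returns a list of dicts, best first, with "confidence" (0 to 1); they miss things now and then, are a little off and sometimes report something else, mostly with a low value. They report only what shows in the picture. A call takes as long as a camera call. They do not tell look-alikes from the thing itself.
- eyes.find_in(camera, name): "rect" ([left, top, right, bottom] in pixels, round what is visible of it).
- eyes.silhouettes(camera, name): "region" (400x640 bool, what is visible of it) and "rect" ([left, top, right, bottom] in pixels, round what is visible of it).
- eyes.mark_of(camera, name): "location" ([column, row] in pixels: a listed point, or the origin of a listed thing).
The state is a dict: "clock": time; "qpos": joint angles; "qvel": joint speeds; "effort": joint torques, N m; "ee_pos": TCP position; "eef_rot": TCP orientation; "contact_force": force on the tool from outside, world axes, zero at the start; "torque": the same for the moment, N m; "gripper_width": finger opening in m; "grasp_force": force on a finger pad.
Only numpy, scipy, OpenCV 4.12 (cv2) and the standard library are available. Lean on these libraries where they do the work, as an engineer would, in place of code of your own. Each camera call takes 0.05 s, during which the arm holds its last target. There are 200 camera calls.

## Task

Take the black release knob out of its wooden parking block, pass its stem down through the round eye of the yellow guide bracket on the shelving drive unit, turn it so that its flat matches the D-shaft inside (white line the same way as the red pointer) and push it fully home on the shaft. Then press the sprung shaft all the way in to its stop and finish while still holding the knob pressed there; do not let go. Leave the book, the screwdriver, the label tin and the bookend where they are.

Things in the scene. Friction and masses are not known exactly. Their poses are not given: they have to be found in the camera images.
- knob: Loose knob, 100 to 190 g, 96 mm tall, upright in the block at first. Origin: centre of the stem's lower end, z up the stem. Aluminium stem 27 mm wide (29 at most), 60 mm long; black disc 46 mm wide from 60 to 68 mm; grip bar above. The stem's lower 30 mm is hollow: bore 19.4 mm wide with one flat on the +x side, 3.8 mm from the axis.
- knob_grip (a point): Centre of the knob's black grip bar, 82 mm above the stem's end. The bar is 46 mm long (knob's x), 16 mm thick (y), 28 mm tall, its top at 96 mm; pinch it across its thickness. Fingers must stay above the disc (top 14 mm below this point). A white line on its top and end marks the +x end, the side of the bore's flat.
- holder: Fixed wooden parking block 75 x 75 x 40 mm; origin at the centre of its underside. In its top a round hole 32 mm wide and 30 mm deep, in which the knob stands loosely, so that the stem's end is 10 mm above the table.
- drive_unit: Fixed drive unit; yaw varies, and it may have swapped places with the block. Foot 155 x 135 x 8 mm, grey housing 125 x 115 mm with a white dial on top at 60 mm; over it a yellow level bracket plate, x -56 to +24, y -28 to +28, z 110 to 118 mm, on an upright at its -x end. Origin: centre of the underside, on the shaft axis, z up.
- guide_eye (a point): Centre of the eye, at the top face of the bracket's plate, 118 mm above the table, on the shaft axis. The eye is a through hole 32 mm in diameter with a 1 mm chamfer; the plate is 8 mm thick.
- shaft_seat (a point): On the shaft axis, on the brass collar (32 mm wide) that the stem's end meets when fully home: 74 mm above the table, 66 mm when pressed in. z up; +x is the side of the shaft's flat. A red pointer on the dial, reaching 50 mm from the axis, out beside the bracket, points along +x. The knob fits only with its +x within about 0.1 rad of this +x.
- shaft_tip (a point): Tip of the steel D-shaft, 22 mm above shaft_seat and 14 mm below the bracket's underside. Shaft 18 mm in diameter, one flat 3 mm from the axis (on shaft_seat's +x side), last 3 mm tapered. It can be turned only against stiff friction (0.2 N m).
- plunger (a joint): How far the sprung D-shaft is pressed down, in m: 0 = out, 0.008 = at its stop. The spring pushes back with 6 N at 0 and 14 N at the stop. A knob that does not match also sinks the shaft, but stays high above shaft_seat.
- volume: Bystander: tan bound book lying flat, 155 x 230 x 38 mm, origin at the centre of its underside.
- screwdriver: Bystander: screwdriver about 180 mm long lying on the table along its x, handle to -x.
- label_tin: Bystander: green tin 83 x 58 x 34 mm, origin at the centre of its underside.
- bookend: Bystander: blue steel L-shaped bookend, foot 120 x 90 mm, upright 113 mm high at its +x end, origin at the centre of the foot's underside.
Mind the look-alikes: they are no part of the job. Of the things like the knob, leave any that is orange; of the rest the smaller one is meant.

How it is judged:
On the way, in this order (a step that is already met when the one before it is completed fails the run):
1. the stem's end has passed through the eye (z of knob in the frame of guide_eye below -0.009 m and horizontal distance between knob and guide_eye below 0.005 m), for 0.02 s.
2. the knob is home on the D-shaft, its end on the collar (z of knob in the frame of shaft_seat below 0.003 m and horizontal distance between knob and shaft_seat below 0.004 m), for 0.1 s.
At the end, for the whole second after the job is handed in: The gripper still holds or presses the knob (more than 3 N), which is upright within 0.12 rad, home on the D-shaft (stem end within 3 mm of the collar, within 4 mm of the axis, flats matching within 0.3 rad) and still, and the sprung shaft is kept pressed in by more than 6 of its 8 mm (all of step 2 and value of joint plunger above 0.006 m and angle between the x axis of knob and the x axis of shaft_seat, either way round below 0.3 rad and angle between knob's own z axis and vertical below 0.12 rad and contact force between the fingers and knob above 3 N and linear speed of knob below 0.02 m/s); the arm keeps its last pose, push and grip.
It fails at once if the volume is moved more than 30 mm (distance of volume from where it was at the start of the episode above 0.03 m).
It fails at once if the screwdriver is moved more than 30 mm (distance of screwdriver from where it was at the start of the episode above 0.03 m).
It fails at once if the label tin is moved more than 30 mm (distance of label_tin from where it was at the start of the episode above 0.03 m).
It fails at once if the bookend is moved more than 30 mm (distance of bookend from where it was at the start of the episode above 0.03 m).
It also fails if it takes over 48 s, if anything falls off the work surface, if the arm or the gripper's body presses on something with over 40 N, if the wrist force passes 120 N, or if a joint passes its speed limit or range.

## Working session

There is one attempt and no reset: what is moved stays moved. The work goes in short steps, Python scripts to look and compute and a tool call to move; the robot and the scene stay as the last step left them, time stands still between calls to the robot, and variables do not carry over. Pictures are saved under pics/ and viewed, at most 10 in all, crops included, and the job is handed in when it is done.

Besides the shell and the picture viewer there is one more tool, called after ">>>" by a JSON object that holds its "fn" and its "kwargs". drive_tool: Moves the arm, as the interface text tells. Shifts and turns lie within -1 to 1; 1 stands for 250 mm of shift or 90 degrees of turn. Its arguments: {"type":"object","properties":{"motion":{"type":"array"},"grip_force":{"type":"number"}},"required":["motion"]}

```bash
mkdir -p pics; cat > h.py <<'E'
import numpy as np, cv2
from cell import env, eyes, job
def ray(cam,px):
    m=eyes.camera_model(cam);E=np.array(m["extrinsics"]);R=E[:3,:3];t=E[:3,3]
    d=R.T@np.array([(px[0]-m["cx"])/m["fx"],(px[1]-m["cy"])/m["fy"],1]);return -R.T@t,d
def at(cam,px,z):
    o,d=ray(cam,px);return o+d*(z-o[2])/d[2]
def proj(cam,p):
    m=eyes.camera_model(cam);E=np.array(m["extrinsics"]);c=E[:3,:3]@np.array(p)+E[:3,3]
    return np.array([m["fx"]*c[0]/c[2]+m["cx"],m["fy"]*c[1]/c[2]+m["cy"]])
def tri(a,b):
    (o,d),(p,e)=ray("top",a),ray("scene",b);d=d/np.linalg.norm(d);e=e/np.linalg.norm(e)
    s=np.linalg.lstsq(np.c_[d,-e],p-o,rcond=None)[0];A=o+d*s[0];B=p+e*s[1];return (A+B)/2,np.linalg.norm(A-B)
E
cat > a.py <<'E'
from h import *
im={}
for c in("top","scene"):
    im[c]=eyes.read_camera(c);cv2.imwrite(f"pics/{c}0.png",im[c][:,:,::-1])
    print(c,ray(c,(320,200)),eyes.camera_model(c)["fx"])
Z=dict(knob_grip=.092,guide_eye=.118,shaft_seat=.074,shaft_tip=.096)
for c in im:
    for n in Z:
        for r in eyes.mark_of(c,n): print(c,n,np.round(r["location"],1),round(r["confidence"],2),at(c,r["location"],Z[n]).round(4))
    for n in("knob","holder","drive_unit","volume","screwdriver","label_tin","bookend"):
        for r in eyes.find_in(c,n): print(c,n,np.round(r["rect"]),round(r["confidence"],2))
E
python3 a.py
```

```text
top (array([ 0.45565866, -0.10440568,  1.38543427]), array([ 8.97933030e-02, -1.63306949e-04, -9.96180574e-01])) 480.7276111602858
scene (array([ 1.43347025, -0.45221154,  0.68325894]), array([-0.77499655,  0.28708574, -0.56331732])) 453.1693494644739
top knob_grip [402.8 211.8] 0.85 [ 0.5404 -0.3281  0.092 ]
top knob_grip [359.7 182.8] 0.65 [ 0.6192 -0.2123  0.092 ]
top knob_grip [360.7 219.6] 0.62 [ 0.5193 -0.2142  0.092 ]
top knob_grip [358.4 222. ] 0.55 [ 0.5129 -0.208   0.092 ]
top guide_eye [219.1 211.3] 0.63 [0.5399 0.1611 0.118 ]
top shaft_seat [226.3 205.9] 0.51 [0.5576 0.151  0.074 ]
top shaft_tip [222.5 206.4] 0.65 [0.5545 0.1569 0.096 ]
top knob [392. 199. 417. 223.] 0.76
top knob [351. 176. 369. 188.] 0.67
top knob [353. 214. 369. 229.] 0.47
top knob [220. 204. 228. 211.] 0.2
top holder [344. 204. 375. 238.] 0.89
top holder [202. 184. 264. 247.] 0.49
top holder [226.  99. 310. 162.] 0.29
top drive_unit [202. 181. 262. 245.] 0.73
top volume [227.  98. 308. 164.] 0.95
top screwdriver [282. 227. 290. 290.] 0.56
top label_tin [272. 162. 298. 195.] 0.61
top bookend [424. 227. 473. 275.] 0.63
scene knob_grip [282.7 181.9] 0.86 [ 0.515 -0.21   0.092]
scene knob_grip [237.6 186.5] 0.79 [ 0.4987 -0.3182  0.092 ]
scene knob_grip [294.  213.6] 0.65 [ 0.6508 -0.2235  0.092 ]
scene guide_eye [416.6 156. ] 0.94 [0.5498 0.1421 0.118 ]
scene shaft_seat [418.9 169.1] 0.55 [0.5468 0.1571 0.074 ]
scene shaft_tip [417.8 162. ] 0.56 [0.5453 0.1514 0.096 ]
scene knob [288. 202. 306. 242.] 0.91
scene knob [274. 175. 296. 203.] 0.74
scene knob [225. 174. 248. 230.] 0.68
scene holder [273. 176. 291. 203.] 0.64
scene holder [265. 193. 296. 221.] 0.61
scene drive_unit [377. 147. 455. 211.] 0.88
scene volume [363. 215. 490. 291.] 0.94
scene screwdriver [329. 160. 347. 177.] 0.5
scene label_tin [360. 201. 397. 232.] 0.66
scene bookend [151. 186. 198. 233.] 0.83
```

```bash
python3 - <<'E'
import cv2,numpy as np
t=cv2.imread("pics/top0.png");s=cv2.imread("pics/scene0.png")
f=lambda i,x,y,w,h,k:cv2.resize(i[y:y+h,x:x+w],None,fx=k,fy=k,interpolation=cv2.INTER_CUBIC)
a=f(t,195,175,80,80,5);b=f(t,340,165,80,80,5)
c=f(s,372,140,100,75,4);d=f(s,220,168,100,75,4)
o=np.vstack([np.hstack([a,b]),cv2.resize(np.hstack([c,d]),(800,300))[:, :]])
cv2.imwrite("pics/c0.png",cv2.resize(o,(684,600)))
cv2.imwrite("pics/c0.png",o[:600]) if o.shape[0]<=600 else cv2.imwrite("pics/c0.png",cv2.resize(o,(685,600)))
E
```

```text
(no output)
```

View pics/c0.png

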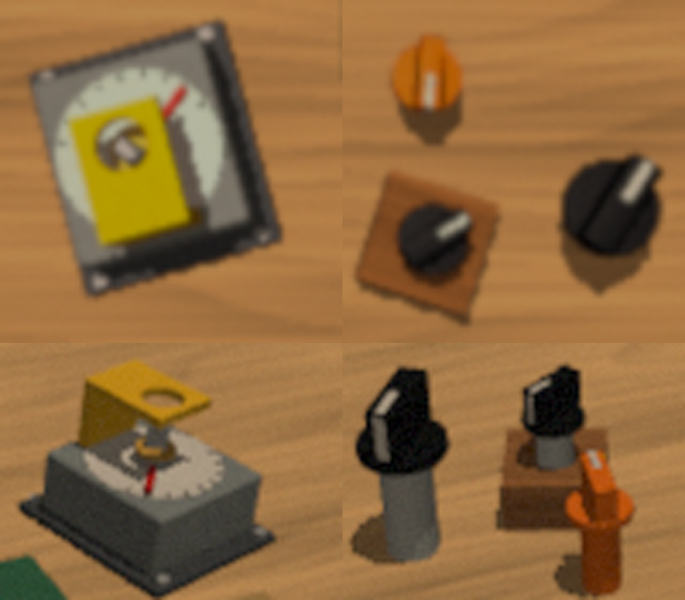

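View pics/scene0.png

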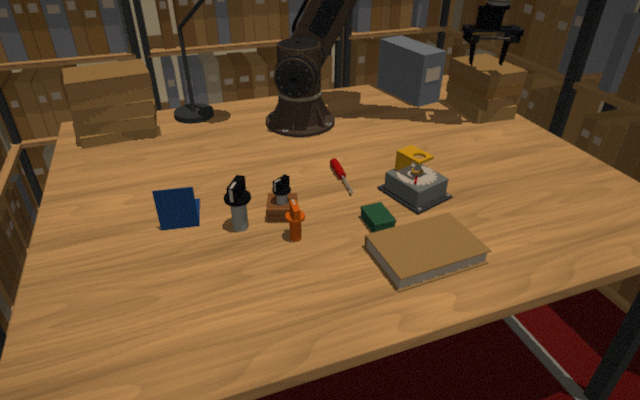

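The top crop shows the black knob in its block at about (360,220), next to a larger black look-alike at (403,212) and an orange one at (360,183). The drive unit's eye is at about (223,208) and the red pointer goes to the upper right. Next I'll fit these precisely.

```bash
cat > b.py <<'E'
from h import *
from scipy.optimize import minimize
im={c:cv2.imread(f"pics/{c}0.png").astype(float) for c in("top","scene")}
def box(c,r):return im[c][r[1]:r[3],r[0]:r[2]]
R={"top":(195,175,275,255),"scene":(372,140,472,215)}
W={}
for c,r in R.items():
    b=box(c,r);y=np.minimum(b[:,:,1],b[:,:,2])-b[:,:,0]
    print(c,np.percentile(y,[50,80,90,95,99]),"V of yellow:",np.percentile(b[:,:,2][y>60],[5,20,35,50,65,80,95]))
    bright=np.clip((y-30)/(np.percentile(y,97)-30),0,1);W[c]=bright
    red=(b[:,:,2]-b[:,:,1]>60)&(np.abs(b[:,:,1]-b[:,:,0])<40)
    ys,xs=np.nonzero(red)
    if c=="top":P=np.c_[xs+r[0],ys+r[1]]
    print(c,"red",len(xs),[at(c,(x+r[0],y_+r[1]),.061).round(4).tolist() for x,y_ in zip(xs,ys)][:25:2])
S=8;th=np.linspace(0,2*np.pi,60)
def render(c,p,r):
    x,y,a=p;Rm=np.array([[np.cos(a),-np.sin(a)],[np.sin(a),np.cos(a)]])
    def pts(q,z):return np.array([proj(c,[*(Rm@v+[x,y]),z]) for v in q])
    q=np.array([[-56,-28],[24,-28],[24,28],[-56,28]])/1e3;h=np.c_[np.cos(th),np.sin(th)]*.016
    m=np.zeros(((r[3]-r[1])*S,(r[2]-r[0])*S),np.float32)
    f=lambda p_:(((p_-[r[0],r[1]]+.5)*S-.5)*16).round().astype(np.int32)
    cv2.fillPoly(m,[f(pts(q,.118))],1,shift=4)
    if c=="top":
        hl=cv2.convexHull(f(np.vstack([pts(q,.118),pts(q,.110)])));cv2.fillPoly(m,[hl],1,shift=4)
    k=np.zeros_like(m);cv2.fillPoly(k,[f(pts(h,.118))],1,shift=4);k2=np.zeros_like(m);cv2.fillPoly(k2,[f(pts(h,.110))],1,shift=4)
    m=m*(1-k*(k2 if c=="top" else 1)) 
    return cv2.GaussianBlur(cv2.resize(m,None,fx=1/S,fy=1/S,interpolation=cv2.INTER_AREA),(0,0),.6)
for cs in(["top"],["scene"],["top","scene"]):
    best=None
    for a0 in(.1,.35,-.1):
        s=minimize(lambda p:sum(((render(c,p,R[c])-W[c])**2).sum() for c in cs),[.55,.15,a0],method="Nelder-Mead",options=dict(initial_simplex=np.array([[.55,.15,a0],[.56,.15,a0],[.55,.16,a0],[.55,.15,a0+.2]]),xatol=1e-5))
        if best is None or s.fun<best.fun:best=s
    print(cs,best.x.round(4),best.fun)
o=[]
for c in R:
    m=render(c,best.x,R[c]);o.append(cv2.resize(np.hstack([W[c],m]),(800,300)))
cv2.imwrite("pics/fit.png",np.vstack(o)*255)
# knob white line in top & scene
for c,r in(("top",(350,210,372,232)),("scene",(270,172,300,205))):
    b=box(c,r);w=(b.min(2)>130);ys,xs=np.nonzero(w);z=.106
    print(c,"white",[(x+r[0],y+r[1],at(c,(x+r[0],y+r[1]),z)[:2].round(4).tolist()) for x,y in zip(xs,ys)])
    k=b.max(2)<60;ys,xs=np.nonzero(k);print("black bbox",xs.min()+r[0],xs.max()+r[0],ys.min()+r[1],ys.max()+r[1],"mean",xs.mean()+r[0],ys.mean()+r[1])
E
python3 b.py
```

```text
top [ 51.  55.  58. 154. 157.] V of yellow: [129.05 168.   179.   181.   181.   181.   182.  ]
top red 15 [[0.5888, 0.1247, 0.061], [0.586, 0.1247, 0.061], [0.5832, 0.1274, 0.061], [0.5805, 0.1301, 0.061], [0.5777, 0.1328, 0.061], [0.5749, 0.1355, 0.061], [0.5749, 0.13, 0.061], [0.5721, 0.1327, 0.061]]
scene [ 47.  51.  53.  62. 111.] V of yellow: [ 96. 123. 168. 179. 186. 188. 190.]
scene red 13 [[0.5571, 0.1441, 0.061], [0.5651, 0.1364, 0.061], [0.5695, 0.1338, 0.061], [0.5739, 0.1313, 0.061], [0.5774, 0.1263, 0.061], [0.5792, 0.1312, 0.061], [0.5826, 0.1262, 0.061]]Traceback (most recent call last):
  File "b.py", line 31, in <module>
    s=minimize(lambda p:sum(((render(c,p,R[c])-W[c])**2).sum() for c in cs),[.55,.15,a0],method="Nelder-Mead",options=dict(initial_simplex=np.array([[.55,.15,a0],[.56,.15,a0],[.55,.16,a0],[.55,.15,a0+.2]]),xatol=1e-5))
    res = _minimize_neldermead(fun, x0, args, callback, bounds=bounds,
                               **options)
    fxc = func(xc)
    fx = function(np.copy(x), *(wrapper_args + args))
  File "b.py", line 31, in <lambda>
    s=minimiz
[... 439 characters left out ...]
ct(initial_simplex=np.array([[.55,.15,a0],[.56,.15,a0],[.55,.16,a0],[.55,.15,a0+.2]]),xatol=1e-5))
                              ~~~~~~^^^^^^^^^^
  File "b.py", line 25, in render
    k=np.zeros_like(m);cv2.fillPoly(k,[f(pts(h,.118))],1,shift=4);k2=np.zeros_like(m);cv2.fillPoly(k2,[f(pts(h,.110))],1,shift=4)
                                         ~~~^^^^^^^^
  File "b.py", line 18, in pts
    def pts(q,z):return np.array([proj(c,[*(Rm@v+[x,y]),z]) for v in q])
                                  ~~~~^^^^^^^^^^^^^^^^^^^^^
  File "h.py", line 9, in proj
    m=eyes.camera_model(cam);E=np.array(m["extrinsics"]);c=E[:3,:3]@np.array(p)+E[:3,3]
ValueError: time passes only in moves, steps and waits
```

```bash
sed -i 's/eyes.camera_model(cam)/CM[cam]/; s/^def ray/CM={c:eyes.camera_model(c) for c in("top","scene")}\ndef ray/' h.py
sed -i 's|bright=np.clip.*|bright=np.clip((y-58)/(np.percentile(y,99)-58),0,1)\n    if c=="scene":print(np.percentile(y,99.5));bright=np.clip((b[:,:,2]-120)/62,0,1)*np.clip((y-55)/30,0,1)\n    W[c]=bright|' b.py; python3 b.py | grep -v red
```

```text
top [ 51.  55.  58. 154. 157.] V of yellow: [129.05 168.   179.   181.   181.   181.   182.  ]
scene [ 47.  51.  53.  62. 111.] V of yellow: [ 96. 123. 168. 179. 186. 188. 190.]
113.0
['top'] [0.5477 0.1516 0.286 ] 29.113849094268673
['scene'] [0.5483 0.1509 0.2892] 4.0156528863041325
['top', 'scene'] [0.5478 0.1513 0.2832] 33.506967936210884
top white []
black bbox 353 369 213 229 mean 360.4021164021164 221.52910052910053
scene white []
black bbox 271 289 175 203 mean 281.12142857142857 187.67857142857142[ WARN:0@18.940] global loadsave.cpp:1063 imwrite_ Unsupported depth image for selected encoder is fallbacked to CV_8U.
```

View pics/fit.png

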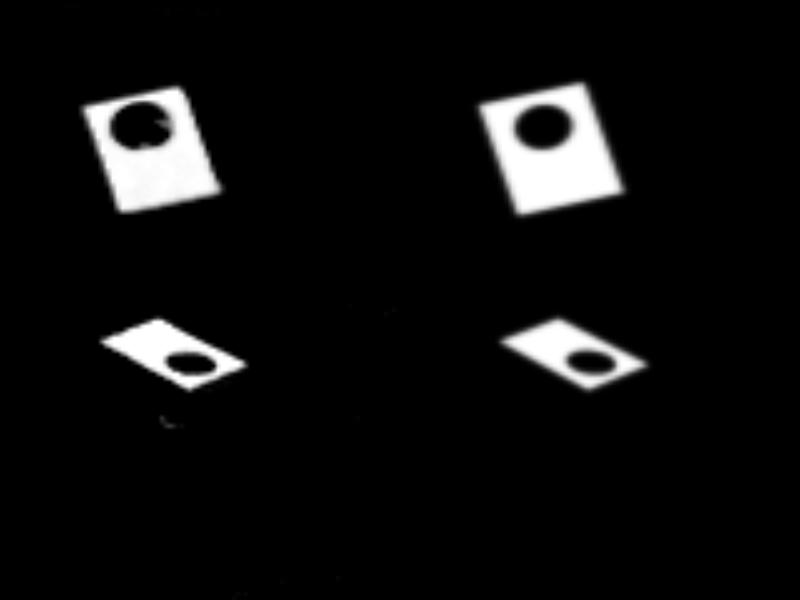

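Both cameras agree to under 1 mm: the axis is at (0.548, 0.151), and the fitted masks match the bracket and eye. Next I need the pointer and knob yaws.

```bash
sed -i 's/    if c=="top":$/    if False:/; s/(k2 if c=="top" else 1)/1/' b.py; sed -i '/^# knob/,$d' b.py; cat >> b.py <<'E'
ax=np.array([.548,.1512])
for c,r in R.items():
    b=box(c,r);w=np.clip(b[:,:,2]-np.maximum(b[:,:,1],b[:,:,0])-40,0,None)*(np.abs(b[:,:,1]-b[:,:,0])<45)
    ys,xs=np.nonzero(w>10);ww=w[ys,xs];Q=np.array([at(c,(x+r[0],y+r[1]),.061)[:2] for x,y in zip(xs,ys)])-ax
    k=np.hypot(*Q.T)<.07;Q=Q[k];ww=ww[k];m=(Q*ww[:,None]).sum(0)/ww.sum()
    print(c,"ptr via axis",np.arctan2(m[1],m[0]),"centroid r",np.hypot(*m),"max r",np.hypot(*Q.T).max(),"pca",np.linalg.svd((Q-m)*np.sqrt(ww)[:,None])[2][0])
for c,r in(("top",(350,210,372,232)),("scene",(270,172,300,205))):
    b=box(c,r)
    print(c);print(b.min(2).astype(int)[2:20] if c=="top" else b.min(2).astype(int)[:22,:22])
E
python3 b.py 2>/dev/null| grep -v red
```

```text
top [ 51.  55.  58. 154. 157.] V of yellow: [129.05 168.   179.   181.   181.   181.   182.  ]
scene [ 47.  51.  53.  62. 111.] V of yellow: [ 96. 123. 168. 179. 186. 188. 190.]
113.0
['top'] [0.5475 0.1509 0.2849] 15.876847539098035
['scene'] [0.5483 0.1509 0.2892] 4.0156528863041325
['top', 'scene'] [0.5478 0.1508 0.2837] 20.819658468125006
top ptr via axis -0.5984895819076633 centroid r 0.03789428256234565 max r 0.0486290258736091 pca [-0.82524239  0.56477872]
scene ptr via axis -0.632120501781999 centroid r 0.031449468868553605 max r 0.047650896465712946 pca [ 0.81038747 -0.58589431]
top
[[ 34  34  34  34  35  35  33  32  31  30  27  28  28  28  31  32  32  34
   36  37  39  38]
 [ 34  34  32  34  32  31  30  31  33  33  30  30  30  31  29  27  30  31
   35  35  35  36]
 [ 32  34  34  33  32  30  32  33  34  33  32  32  31  28  27  28  37  55
   64  47  37  34]
 [ 32  31  35  32  29  34  35  33  35  33  33  32  29  25  28  40  65 100
  113  76  40  33]
 [ 30  32  30  28  29  35  34  35  33  33  31  30  29  37  56  79 105 129
  126  85  43  31]
 [ 31  32  30  26  32  35  34  34  3
[... 2526 characters left out ...]
0  10   0   1   8   9   1   9
   17  52  70  80]
 [ 74  73  54  34  59  52  14   1   5  11   6  14   4   0  16   6   9   9
   12  24  55  75]
 [ 75  71  44  29  59  58  18  10   6  12   0   4   5  13   0   7  18  10
    9  11  40  69]
 [ 79  72  38  27  60  54  18   0   9   3   4   1  14   5  10  15  13  12
   14   9  31  60]
 [ 77  68  35  29  55  59  18   6   9   8   2  16  16  14  14  15  18   6
   11  11  33  62]
 [ 71  67  45  21  41  44  22  11   0   9   8   8   7  11   7  10   6  10
    1   5  40  66]
 [ 68  62  54  21   7   3   5   2   8  18   5  14  16  15   6  17   9  12
   12  23  43  66]
 [ 46  47  43  32  20   2   7  15  13   3  16  13   2  13   4  16  13  16
   17  30  40  42]]
```

```bash
cat > c.py <<'E'
from h import *
from scipy.spatial.transform import Rotation as Ro
im={c:cv2.imread(f"pics/{c}0.png").astype(float) for c in("top","scene")}
for c,r in(("top",(360,211,372,221)),("scene",(274,177,282,183))):
    w=np.clip(im[c].min(2)[r[1]:r[3],r[0]:r[2]]-(45 if c=="top" else 82),0,None);ys,xs=np.nonzero(w);ww=w[ys,xs]
    Q=np.array([at(c,(x+r[0],y+r[1]),.106)[:2] for x,y in zip(xs,ys)]);m=(Q*ww[:,None]).sum(0)/ww.sum();v=np.linalg.svd((Q-m)*np.sqrt(ww)[:,None])[2][0]
    v*=np.sign(v[0]);print(c,"line centroid",m.round(4),"dir",v.round(3),"yaw",np.arctan2(v[1],v[0]),"ext",np.ptp((Q-m)@v))
for a,b,n in(([360.0,220.],[282.7,181.9],"knob"),([402.8,211.8],[237.6,186.5],"big"),([359.7,182.8],[294,213.6],"orange")):
    print(n,tri(a,b))
s=env.read_state();M=Ro.from_quat(s["eef_rot"],scalar_first=True).as_matrix();print(s["clock"],s["qpos"],s["ee_pos"],s["gripper_width"],s["contact_force"]);print(M.round(3))
print("tool y yaw",np.arctan2(M[1,1],M[0,1]))
E
python3 c.py
```

```text
top line centroid [ 0.5252 -0.2262] dir [ 0.537 -0.844] yaw -1.0042665708681429 ext 0.03414170138707631
scene line centroid [ 0.5248 -0.2269] dir [ 0.538 -0.843] yaw -1.0031347835185882 ext 0.016141007371153884
knob (array([ 0.51833155, -0.2115291 ,  0.09430665]), np.float64(0.0012218912873428454))
big (array([ 0.53871084, -0.32385713,  0.11728901]), np.float64(0.00023152988202075603))
orange (array([ 0.62182098, -0.21457266,  0.06996178]), np.float64(0.0008670082203989102))
1.2 [ 1.11742940e+00  4.90900196e-01  1.55890765e+00 -3.33660816e-06
  1.09171122e+00 -1.05558645e-01] [0.2129846  0.58760395 0.18505818] 0.09504216042522758 [ 0.54979399 -0.2519349   0.94604746]
[[-0.94   0.341  0.   ]
 [ 0.341  0.94   0.   ]
 [-0.     0.    -1.   ]]
tool y yaw 1.2229895836534255
```

>>> {"fn": "drive_tool", "kwargs": {"motion": [{"travel": [0.35,-0.67,0.08],"twist": [0,0,-0.1],"claw": 0},{"travel": [0.35,-0.67,0.08],"twist": [0,0,-0.1],"claw": 0},{"travel": [0.35,-0.67,0.08],"twist": [0,0,-0.1],"claw": 0},{"travel": [0.35,-0.67,0.08],"twist": [0,0,-0.1],"claw": 0},{"travel": [0.35,-0.67,0.08],"twist": [0,0,-0.1],"claw": 0}]}}

```text
clock: 1.62
ee_pos: [0.3015, 0.4172, 0.2056]
eef_rot: [0.0, 0.25, 0.968, 0.0]
contact_force: [-0.2, -0.3, -0.0]
gripper_width: 0.0675
grasp_force: 0.0
```

>>> {"fn": "drive_tool", "kwargs": {"motion": [{"travel": [0.32,-0.72,0],"twist": [0,0,-0.1],"claw": 0},{"travel": [0.32,-0.72,0],"twist": [0,0,-0.1],"claw": 0},{"travel": [0.32,-0.72,0],"twist": [0,0,-0.1],"claw": 0},{"travel": [0.32,-0.72,0],"twist": [0,0,-0.1],"claw": 0},{"travel": [0.32,-0.72,0],"twist": [0,0,-0.1],"claw": 0}]}}

```text
clock: 2.03
ee_pos: [0.3812, 0.2376, 0.2053]
eef_rot: [0.0, 0.325, 0.946, 0.0]
contact_force: [-0.4, 0.5, 0.8]
gripper_width: 0.0477
grasp_force: 0.0
```

>>> {"fn": "drive_tool", "kwargs": {"motion": [{"travel": [0.28,-0.75,0],"twist": [0,0,-0.1],"claw": 0},{"travel": [0.28,-0.75,0],"twist": [0,0,-0.1],"claw": 0},{"travel": [0.28,-0.75,0],"twist": [0,0,-0.1],"claw": 0},{"travel": [0.28,-0.75,0],"twist": [0,0,-0.1],"claw": 0},{"travel": [0.28,-0.75,0],"twist": [0,0,-0.1],"claw": 0}]}}

```text
clock: 2.45
ee_pos: [0.4511, 0.05, 0.2053]
eef_rot: [0.0, 0.399, 0.917, 0.0]
contact_force: [0.4, 0.5, 0.8]
gripper_width: 0.0474
grasp_force: 0.0
```

>>> {"fn": "drive_tool", "kwargs": {"motion": [{"travel": [0.2,-0.72,0],"twist": [0,0,-0.117],"claw": 0},{"travel": [0.2,-0.72,0],"twist": [0,0,-0.117],"claw": 0},{"travel": [0.2,-0.72,0],"twist": [0,0,-0.117],"claw": 0},{"travel": [0.2,-0.72,0],"twist": [0,0,-0.117],"claw": 0},{"travel": [0.2,-0.72,0],"twist": [0,0,-0.117],"claw": 0}]}}

```text
clock: 2.87
ee_pos: [0.5014, -0.1315, 0.2051]
eef_rot: [0.001, 0.482, 0.876, -0.0]
contact_force: [0.4, 0.6, -0.1]
gripper_width: 0.0477
grasp_force: 0.0
```

>>> {"fn": "drive_tool", "kwargs": {"motion": [{"travel": [0.04,-0.16,0],"twist": [0,0,0],"claw": 0},{"travel": [0.062,-0.324,0],"twist": [0,0,0],"claw": 0},{"travel": [0.062,-0.324,0],"twist": [0,0,0],"claw": 0},{"travel": [0.062,-0.324,-0.15],"twist": [0,0,0],"claw": 0},{"travel": [0.062,-0.324,-0.28],"twist": [0,0,0],"claw": 0}]}}

```text
clock: 3.28
ee_pos: [0.5164, -0.2093, 0.1349]
eef_rot: [0.002, 0.481, 0.877, 0.0]
contact_force: [0.9, -0.3, -1.2]
gripper_width: 0.0476
grasp_force: 0.0
```

>>> {"fn": "drive_tool", "kwargs": {"motion": [{"travel": [0,0,-0.1],"twist": [0,0,0],"claw": 0},{"travel": [0,0,-0.17],"twist": [0,0,0],"claw": 0},{"travel": [0,0,-0.216],"twist": [0,0,0],"claw": 0},{"travel": [0,0,-0.216],"twist": [0,0,0],"claw": 0.2},{"travel": [0,0,-0.216],"twist": [0,0,0],"claw": 0.4}], "grip_force": 15}}

```text
clock: 3.7
ee_pos: [0.5159, -0.2082, 0.081]
eef_rot: [-0.0, 0.481, 0.877, 0.0]
contact_force: [0.5, 0.6, 0.8]
gripper_width: 0.0391
grasp_force: 0.0
```

>>> {"fn": "drive_tool", "kwargs": {"motion": [{"travel": [0,0,0],"twist": [0,0,0],"claw": 0.6},{"travel": [0,0,0],"twist": [0,0,0],"claw": 0.8},{"travel": [0,0,0],"twist": [0,0,0],"claw": 1},{"travel": [0,0,0],"twist": [0,0,0],"claw": 1},{"travel": [0,0,0],"twist": [0,0,0],"claw": 1}], "grip_force": 30}}

```text
clock: 4.12
ee_pos: [0.5162, -0.2085, 0.0815]
eef_rot: [0.0, 0.481, 0.877, 0.0]
contact_force: [-0.3, 1.1, -0.0]
gripper_width: 0.0065
grasp_force: 0.0
```

```bash
python3 - <<'E'
from h import *
t=eyes.read_camera("top");s=eyes.read_camera("scene")
f=lambda i,x,y,w,h,k:cv2.resize(i[y:y+h,x:x+w],None,fx=k,fy=k,interpolation=cv2.INTER_CUBIC)
o=np.hstack([f(t,325,170,100,75,4),f(s,230,140,100,75,4)]);cv2.imwrite("pics/g1.png",o[:,:,::-1])
print(env.read_state()["gripper_width"],env.read_state()["grasp_force"])
E
```

```text
0.001349957221604946 0.0
```

View pics/g1.png

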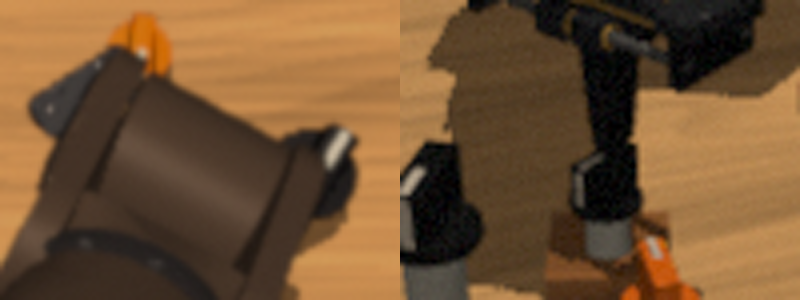

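```bash
python3 - <<'E'
from h import *
st=env.read_state();p=np.array(st["ee_pos"]);print(p,proj("scene",p),proj("scene",p+[0,0,.06]),proj("scene",[.517,-.2125,.082+.01]),proj("top",p))
s=eyes.read_camera("scene");r=s[150:215,255:315].astype(float)
r=np.clip((r/80)**.5*255,0,255).astype(np.uint8)
o=cv2.resize(r,None,fx=9,fy=9,interpolation=cv2.INTER_CUBIC)
for q,cl in((p,(255,0,0)),([.517,-.2125,.092],(0,255,0))):
    c=(proj("scene",q)-[255,150]+.5)*9;cv2.circle(o,tuple(int(v) for v in c),5,cl,-1)
cv2.imwrite("pics/g2.png",o[:,:,::-1])
for n in("knob_grip","knob"):
  for a in eyes.mark_of("scene",n):print(n,a["location"],a["confidence"])
E
```

```text
[ 0.51605687 -0.2084365   0.08130423] [283.61157116 185.67599067] [282.63646981 164.55320974] [281.95404049 182.48926217] [358.25406804 221.00550691]
knob_grip [292.2, 212.3] 0.98
knob_grip [237.5, 188.5] 0.88
knob_grip [279.6, 182.5] 0.74
knob [240.9, 224.6] 0.98
knob [283.7, 209.6] 0.75
```

View pics/g2.png

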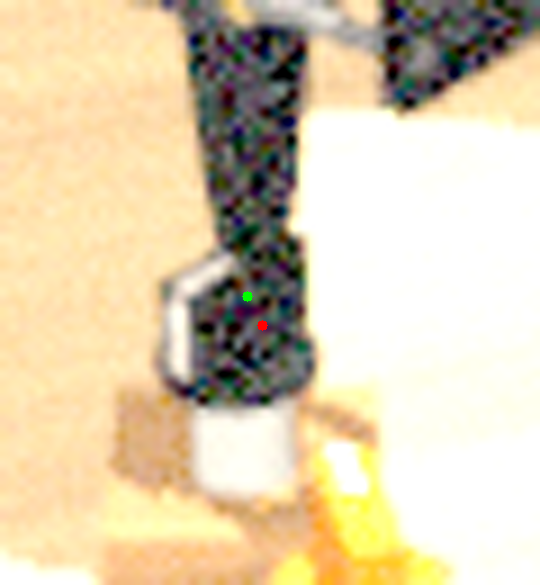

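The knob hasn't moved, but the fingers have closed on nothing. The image doesn't show whether the tips are above or behind the bar, so I'll back straight up and check the fingertips against the calibration.

>>> {"fn": "drive_tool", "kwargs": {"motion": [{"travel": [0,0,0.1],"twist": [0,0,0],"claw": 1},{"travel": [0,0,0.2],"twist": [0,0,0],"claw": 1},{"travel": [0,0,0.28],"twist": [0,0,0],"claw": 1},{"travel": [0,0,0.28],"twist": [0,0,0],"claw": 1},{"travel": [0,0,0.28],"twist": [0,0,0],"claw": 1}]}}

```text
clock: 4.78
ee_pos: [0.5163, -0.2085, 0.1517]
eef_rot: [0.001, 0.481, 0.877, 0.0]
contact_force: [-0.3, 0.4, 0.3]
gripper_width: 0.0006
grasp_force: 0.0
```

```bash
python3 - <<'E'
from h import *
st=env.read_state();p=np.array(st["ee_pos"]);print(p,st["qpos"],st["gripper_width"],st["effort"],proj("scene",p))
s=eyes.read_camera("scene");cv2.imwrite("pics/s2.png",s[:,:,::-1]);t=eyes.read_camera("top");cv2.imwrite("pics/t2.png",t[:,:,::-1])
def crop(im,cam,x,y,w,h,k,qs):
    r=np.clip((im[y:y+h,x:x+w].astype(float)/130)**.5*255,0,255).astype(np.uint8);o=cv2.resize(r,None,fx=k,fy=k,interpolation=cv2.INTER_CUBIC)
    for q,cl in qs:
        c=(proj(cam,q)-[x,y]+.5)*k;cv2.circle(o,tuple(int(v) for v in c),3,cl,-1)
    return o
q=[(p,(255,0,0)),([.517,-.2125,.092],(0,255,0))]
o=np.hstack([crop(s,"scene",250,120,60,90,6,q),crop(t,"top",325,170,70,90,6,q)]);cv2.imwrite("pics/g3.png",o[:,:,::-1])
E
```

```text
[ 0.51625967 -0.20853494  0.15169509] [-5.02558378e-01  4.31248275e-01  1.76840843e+00  6.61595677e-05
  9.40069638e-01 -1.07065195e+00] 0.0005671038866628254 [ 4.79922490e-02 -5.66577208e+01 -2.43650794e+01  8.36849911e-03
  2.97355112e-01  2.44241564e-04] [282.44551764 160.81012651]
```

View pics/g3.png

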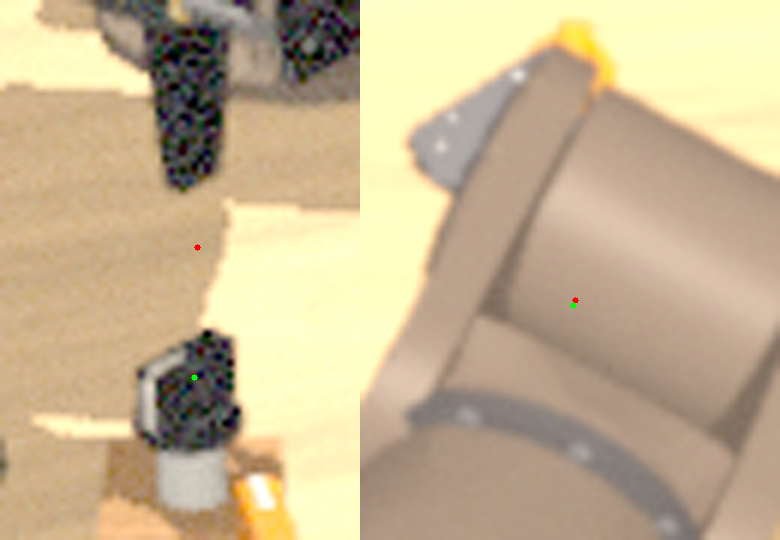

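```bash
python3 - <<'E'
from h import *
p=np.array([.213,.5876,.185]);y=np.array([.341,.94,0])
for s in(-1,1):
    print([ (proj("scene",p+s*y*d).round(1)) for d in(.0475,.0595)],proj("top",p+s*y*.05).round(1))
im=cv2.imread("pics/scene0.png").max(2)
for r in range(20,76,2):print(r,''.join('#' if v<35 else '.' for v in im[r,455:535]))
a=(280.8,151.3)
for z in(.1517,.16,.17,.18):print(z,at("scene",a,z))
# top start picture dark pixels near
t=cv2.imread("pics/top0.png").max(2);ys,xs=np.nonzero(t[:,:150]<45);print(len(xs),xs.min() if len(xs) else 0,xs.max() if len(xs) else 0,ys.min(),ys.max())
E
```

```text
[array([469.3,  72.3]), array([465.8,  72.3])] [ 52.1 352. ]
[array([497.2,  72.5]), array([500.7,  72.5])] [ 13.7 337.6]
20 ......................#########################.................................
22 .....................##########################.................................
24 ....................##########################..................................
26 ........####################################################.##.................
28 ........#########################################################...............
30 ........#############################################################...........
32 .........#########................................##################............
34 .........########..........................###....##################............
36 ........#################........................#####.###########..............
38 .........########.#########.##..#...#.###...............#########...............
40 ...........#############.........................################...............
42 .............#########...........................##
[... 864 characters left out ...]
.....
64 ..............................................#.................................
66 ................................................................................
68 ................................................................................
70 ................................................................................
72 ................................................................................
74 ................................................................................
0.1517 [ 0.46887045 -0.1990138   0.1517    ]
0.16 [ 0.48393215 -0.20296734  0.16      ]
0.17 [ 0.50207877 -0.20773065  0.17      ]
0.18 [ 0.52022539 -0.21249395  0.18      ]
2051 0 149 0 389
```

```bash
python3 - <<'E'
from h import *
p=np.array([.213,.5876,.185]);y=np.array([.341,.94,0])
for n,d in(("asis",[0,0,0]),("z+28",[0,0,.028]),("ray",[-.047,.0095,0])):
    print(n,[proj("top",p+d+s*y*.0535).round(1).tolist() for s in(-1,1)])
im=cv2.imread("pics/top0.png")[300:390,0:110];o=cv2.resize(np.clip((im/130.)**.5*255,0,255).astype(np.uint8),None,fx=7,fy=6,interpolation=cv2.INTER_CUBIC)
for d,c in(([0,0,0],(0,0,255)),([0,0,.028],(0,255,0)),([-.047,.0095,0],(255,0,0))):
    for s in(-1,1):
        q=proj("top",p+d+s*y*.0535)-[0,300]+.5;cv2.circle(o,(int(q[0]*7),int(q[1]*6)),4,c,-1)
cv2.imwrite("pics/t3.png",o)
E
```

```text
asis [[53.4, 352.5], [12.4, 337.0]]
z+28 [[46.8, 355.2], [4.8, 339.3]]
ray [[48.2, 372.7], [7.0, 357.1]]
```

View pics/t3.png

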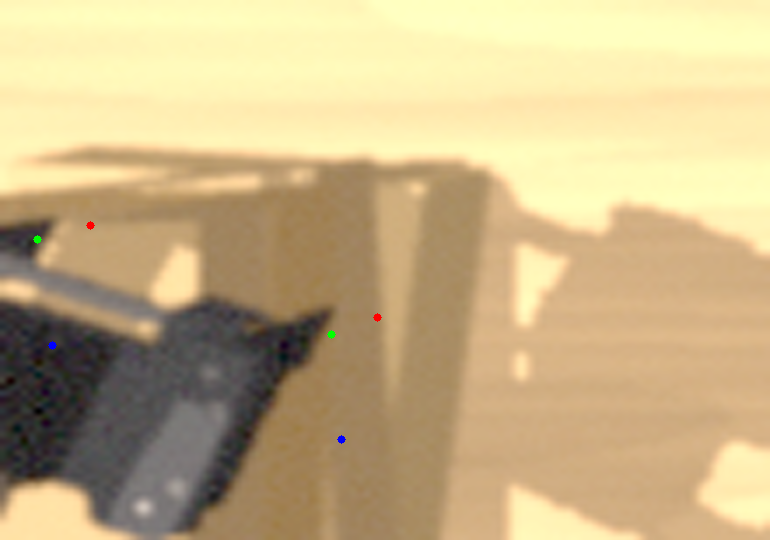

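The offset is now clear from two views: the real fingertips end about 28 mm above the reported TCP (the green dots match). So the grasp needs a reported z of about 0.055.

>>> {"fn": "drive_tool", "kwargs": {"motion": [{"travel": [0.004,-0.016,0],"twist": [0,0,0],"claw": 0},{"travel": [0.004,-0.016,0],"twist": [0,0,0],"claw": 0},{"travel": [0.004,-0.016,0],"twist": [0,0,0],"claw": 0},{"travel": [0.004,-0.016,0],"twist": [0,0,0],"claw": 0},{"travel": [0.004,-0.016,-0.08],"twist": [0,0,0],"claw": 0}]}}

```text
clock: 5.3
ee_pos: [0.5184, -0.2132, 0.1333]
eef_rot: [0.002, 0.481, 0.877, 0.0]
contact_force: [0.2, -1.0, -1.0]
gripper_width: 0.0285
grasp_force: 0.0
```

>>> {"fn": "drive_tool", "kwargs": {"motion": [{"travel": [0,0,-0.08],"twist": [0,0,0],"claw": 0},{"travel": [0,0,-0.16],"twist": [0,0,0],"claw": 0},{"travel": [0,0,-0.22],"twist": [0,0,0],"claw": 0},{"travel": [0,0,-0.26],"twist": [0,0,0],"claw": 0},{"travel": [0,0,-0.28],"twist": [0,0,0],"claw": 0}]}}

```text
clock: 5.72
ee_pos: [0.5166, -0.2122, 0.0597]
eef_rot: [-0.001, 0.481, 0.877, 0.0]
contact_force: [-1.1, -0.2, -0.3]
gripper_width: 0.0474
grasp_force: 0.0
```

>>> {"fn": "drive_tool", "kwargs": {"motion": [{"travel": [0,0,-0.02],"twist": [0,0,0],"claw": 0},{"travel": [0,0,-0.02],"twist": [0,0,0],"claw": 0.3},{"travel": [0,0,-0.02],"twist": [0,0,0],"claw": 0.6},{"travel": [0,0,-0.02],"twist": [0,0,0],"claw": 0.8},{"travel": [0,0,-0.02],"twist": [0,0,0],"claw": 1}], "grip_force": 25}}

```text
clock: 6.13
ee_pos: [0.5173, -0.2126, 0.0567]
eef_rot: [0.001, 0.481, 0.877, 0.0]
contact_force: [-0.2, -0.0, -0.4]
gripper_width: 0.026
grasp_force: 0.0
```

>>> {"fn": "drive_tool", "kwargs": {"motion": [{"travel": [0,0,0],"twist": [0,0,0],"claw": 1},{"travel": [0,0,0],"twist": [0,0,0],"claw": 1},{"travel": [0,0,0],"twist": [0,0,0],"claw": 1},{"travel": [0,0,0],"twist": [0,0,0],"claw": 1},{"travel": [0,0,0],"twist": [0,0,0],"claw": 1}]}}

```text
clock: 6.55
ee_pos: [0.5172, -0.2125, 0.0564]
eef_rot: [0.0, 0.481, 0.877, 0.0]
contact_force: [-0.5, 1.4, 4.9]
gripper_width: 0.0161
grasp_force: 25.0
```

Gripped: width 16.1 mm at 25 N. Now lifting.

>>> {"fn": "drive_tool", "kwargs": {"motion": [{"travel": [0,0,0.04],"twist": [0,0,0],"claw": 1},{"travel": [0,0,0.12],"twist": [0,0,0],"claw": 1},{"travel": [0,0,0.24],"twist": [0,0,0],"claw": 1},{"travel": [0,0,0.36],"twist": [0,0,0],"claw": 1},{"travel": [0,0,0.48],"twist": [0,0,0],"claw": 1}], "grip_force": 40}}

```text
clock: 6.97
ee_pos: [0.5165, -0.2122, 0.1776]
eef_rot: [-0.0, 0.481, 0.877, 0.0]
contact_force: [0.3, -0.7, -0.8]
gripper_width: 0.0159
grasp_force: 40.0
```

>>> {"fn": "drive_tool", "kwargs": {"motion": [{"travel": [0,0.1,0.1],"twist": [0,0,0],"claw": 1},{"travel": [0,0.25,0.12],"twist": [0,0,0.05],"claw": 1},{"travel": [0,0.4,0.12],"twist": [0,0,0.1],"claw": 1},{"travel": [0,0.55,0.12],"twist": [0,0,0.15],"claw": 1},{"travel": [0,0.65,0.12],"twist": [0,0,0.2],"claw": 1}]}}

```text
clock: 7.38
ee_pos: [0.5162, -0.0473, 0.2067]
eef_rot: [-0.0, 0.335, 0.942, 0.0]
contact_force: [0.9, -1.1, -1.6]
gripper_width: 0.0159
grasp_force: 40.0
```

```bash
python3 - <<'E'
from h import *
st=env.read_state();p=np.array(st["ee_pos"]);print(p,st["gripper_width"],st["grasp_force"],st["contact_force"])
s=eyes.read_camera("scene");t=eyes.read_camera("top")
cv2.imwrite("pics/s4.png",s[:,:,::-1]);cv2.imwrite("pics/t4.png",t[:,:,::-1])
a=proj("scene",p+[0,0,-.03]);x,y=int(a[0])-45,int(a[1])-50;b=proj("top",p);u,v=int(b[0])-40,int(b[1])-40
f=lambda i,x,y:cv2.resize(i[y:y+90,x:x+90],None,fx=4.4,fy=4.4,interpolation=cv2.INTER_CUBIC)
o=np.hstack([f(s,x,y),f(t,u,v)]);o=np.clip((o/160.)**.6*255,0,255).astype(np.uint8);cv2.imwrite("pics/c4.png",o[:,:,::-1]);print(x,y,u,v)
for n in("knob_grip","knob"):
  for a in eyes.mark_of("scene",n):print(n,np.round(a["location"],1),a["confidence"])
print(proj("scene",p+[0,0,.028-.0045]),proj("scene",p+[0,0,.028-.0045-.082]))
E
```

```text
[ 0.51620673 -0.0472566   0.20672087] 0.015879241434852278 39.99677538871765 [ 0.94520722 -1.11429349 -1.63643236]
300 91 256 178
knob_grip [298.  214.2] 0.91
knob_grip [234.7 187.6] 0.88
knob_grip [348.4 116. ] 0.86
knob [299.4 233.9] 0.96
knob [236.6 227.3] 0.86
knob [344.1 149. ] 0.7
[346.01340918 121.1157212 ] [344.80283265 151.42381313]
```

View pics/c4.png

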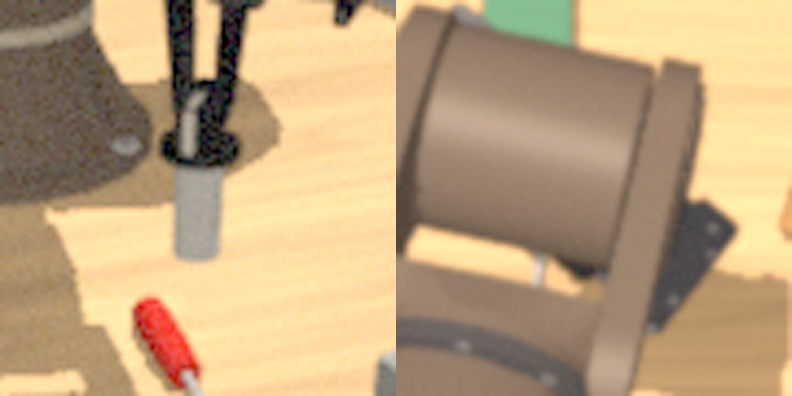

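The knob hangs upright in the gripper and the stem end is at about (344,150) in the scene view, as predicted. Next I'll hover over the eye and measure the stem against it.

>>> {"fn": "drive_tool", "kwargs": {"motion": [{"travel": [0.06,0.12,0],"twist": [0,0,0],"claw": 1},{"travel": [0.124,0.25,0],"twist": [0,0,0.02],"claw": 1},{"travel": [0.124,0.38,0],"twist": [0,0,0.05],"claw": 1},{"travel": [0.124,0.5,0],"twist": [0,0,0.05],"claw": 1},{"travel": [0.124,0.6,0],"twist": [0,0,0.05],"claw": 1}]}}

```text
clock: 8.0
ee_pos: [0.5482, 0.1006, 0.2059]
eef_rot: [-0.0, 0.301, 0.954, -0.0]
contact_force: [0.3, -0.5, -1.5]
gripper_width: 0.0159
grasp_force: 40.0
```

>>> {"fn": "drive_tool", "kwargs": {"motion": [{"travel": [0,0.1,0],"twist": [0,0,0],"claw": 1},{"travel": [0,0.17,0],"twist": [0,0,0],"claw": 1},{"travel": [0,0.204,0],"twist": [0,0,0],"claw": 1},{"travel": [0,0.204,-0.05],"twist": [0,0,0],"claw": 1},{"travel": [0,0.204,-0.1],"twist": [0,0,0],"claw": 1}]}}

```text
clock: 8.42
ee_pos: [0.5486, 0.1504, 0.1812]
eef_rot: [0.001, 0.301, 0.954, 0.0]
contact_force: [-0.3, 0.1, -2.7]
gripper_width: 0.0157
grasp_force: 40.0
```

```bash
cat > d.py <<'E'
from h import *
import sys
st=env.read_state();p=np.array(st["ee_pos"]);print(p,st["eef_rot"],st["contact_force"])
s=eyes.read_camera("scene").astype(float);t=eyes.read_camera("top");cv2.imwrite(f"pics/s_{sys.argv[1]}.png",s[:,:,::-1]);cv2.imwrite(f"pics/t_{sys.argv[1]}.png",t[:,:,::-1])
k=np.array([0,0,-.0464]);e=proj("scene",p+k);print("pred stem end",e,"disc",proj("scene",p+k+[0,0,.06]))
x0=int(e[0])-14
for y in range(int(e[1])-22,int(e[1])+8):print(y,x0,' '.join("%3d"%v for v in s[y,x0:x0+30,2]),'|',' '.join("%3d"%v for v in (s[y,x0:x0+30,0]-s[y,x0:x0+30,2])))
E
python3 d.py h1
```

```text
[0.54859752 0.15038385 0.18115593] [5.98926501e-04 3.00828823e-01 9.53677951e-01 1.60837690e-04] [-0.26158258  0.09335162 -2.66082059]
pred stem end [419.94732978 149.58180404] disc [422.96954566 128.39685505]
127 405  79  79  76  75  78  78  72  75  62  21   3   0   6   7  12   9  32  56  70  52   6   4   7   6  11   4   2  50  74  76 |  98  95  95  93  91  90  94  93  81  44  -3   0   2  -1  -1  -1   8  17  19  16  -4   2  -5   5   1  -1   5  59  95  95
128 405  76  76  71  75  72  76  73  80  66  32  17   1   0   7  10  15  31  62  66  46  14  10  10   5   4   8  10  50  76  78 |  92  90  95  93  96  96  99  94  85  37  -2   6   0   4   1  -3   8  17  21  14   3   1  -4  -4   1   1  -4  61  98 102
129 405  78  80  77  79  80  79  79  78  70  48  13  13   8   8   9   4  30  49  49  35  14  17   2   6   2  12  11  52  82  81 |  97  95  97  99  95  98  99  97  95  65  20  -3  -7   1  -1   9   4  13  15   9  -3 -10   0  -1   6   0  11  66 103 105
130 405  81  81  80  77  75  79  77  79  79  70  50  19  11  13  10  10  16   6  15   0  14   0   2   0   9   0  30  59  79  79 |  97 100  9
[... 6027 characters left out ...]
91  85  96  90  90 100  94  90 105 115 138 162 148  90  79  82  86  89  91  91  93
155 405   4   8  15  15  12  12  11   7  17  31  38  51  55  54  49  43  35  14  12   7  20  14   7  14  11   6  32  52  66  77 |  86  86  80  81  84  83  84  84  81  84  86  87  85  85  88  86  86  90  83  96 127 140  87  81  86  92  84  84  90  95
156 405   6  11   4   2   6   5   8   8  30  48  66  72  75  73  73  67  64  52  45  28   8  11   1  15  11  23   7  10  48  72 |  88  83  90  92  91  90  86  85  81  88  93  94  94  93  93  93  92  88  82  74  94 110  91  83  86  79  90  90  87  98[ WARN:0@7.421] global loadsave.cpp:1063 imwrite_ Unsupported depth image for selected encoder is fallbacked to CV_8U.
```

In the scene view the stem's edges and its lower end match the prediction within about 0.3 px, so the knob axis is on the TCP axis and over the eye. Now lowering gently while watching the force.

>>> {"fn": "drive_tool", "kwargs": {"motion": [{"travel": [0,0,-0.02],"twist": [0,0,0],"claw": 1},{"travel": [0,0,-0.04],"twist": [0,0,0],"claw": 1},{"travel": [0,0,-0.052],"twist": [0,0,0],"claw": 1},{"travel": [0,0,-0.062],"twist": [0,0,0],"claw": 1},{"travel": [0,0,-0.072],"twist": [0,0,0],"claw": 1}]}}

```text
clock: 8.93
ee_pos: [0.5483, 0.151, 0.1636]
eef_rot: [0.0, 0.3, 0.954, 0.0]
contact_force: [-6.0, -0.3, 22.9]
gripper_width: 0.016
grasp_force: 40.0
```

>>> {"fn": "drive_tool", "kwargs": {"motion": [{"travel": [0,0,-0.012],"twist": [0,0,0],"claw": 1},{"travel": [0,0,-0.024],"twist": [0,0,0],"claw": 1},{"travel": [0,0,-0.036],"twist": [0,0,0],"claw": 1},{"travel": [0,0,-0.036],"twist": [0,0,0],"claw": 1},{"travel": [0,0,-0.036],"twist": [0,0,0],"claw": 1}]}}

```text
clock: 9.35
ee_pos: [0.5476, 0.1512, 0.1536]
eef_rot: [-0.001, 0.3, 0.954, -0.0]
contact_force: [-1.6, 1.9, -3.1]
gripper_width: 0.0159
grasp_force: 40.0
```

Fx = -6 N at the chamfer, then the stem passed through the eye. I'll trim x by -0.5 mm and continue down onto the shaft.

>>> {"fn": "drive_tool", "kwargs": {"motion": [{"travel": [-0.002,0,-0.01],"twist": [0,0,0],"claw": 1},{"travel": [-0.002,0,-0.02],"twist": [0,0,0],"claw": 1},{"travel": [-0.002,0,-0.03],"twist": [0,0,0],"claw": 1},{"travel": [-0.002,0,-0.04],"twist": [0,0,0],"claw": 1},{"travel": [-0.002,0,-0.05],"twist": [0,0,0],"claw": 1}]}}

```text
clock: 9.77
ee_pos: [0.5474, 0.1512, 0.1413]
eef_rot: [-0.0, 0.3, 0.954, 0.0]
contact_force: [-2.9, 1.9, 1.9]
gripper_width: 0.0158
grasp_force: 40.0
```

```bash
python3 - <<'E'
from h import *
st=env.read_state();p=np.array(st["ee_pos"]);print(p,st["contact_force"],st["torque"])
s=eyes.read_camera("scene");t=eyes.read_camera("top");cv2.imwrite("pics/s6.png",s[:,:,::-1])
o=np.hstack([cv2.resize(s[105:195,375:465],None,fx=4.4,fy=4.4,interpolation=cv2.INTER_CUBIC)]);o=np.clip((o/180.)**.6*255,0,255).astype(np.uint8);cv2.imwrite("pics/c6.png",o[:,:,::-1])
E
```

```text
[0.54743432 0.15116707 0.14128762] [-2.85257919  1.89211126  1.87674822] [ 0.45213269  0.67037593 -0.04502527]
```

View pics/c6.png

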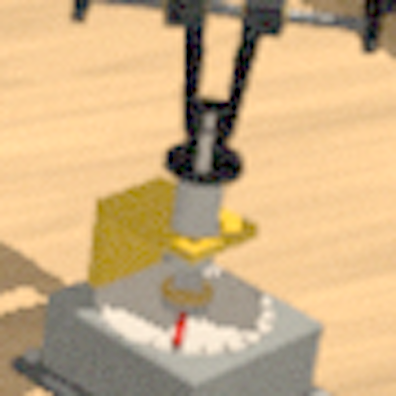

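The stem is through the eye, just above the shaft, with the white line in the pointer's direction. Stepping down 6 mm as a match test.

>>> {"fn": "drive_tool", "kwargs": {"motion": [{"travel": [0,0,-0.006],"twist": [0,0,0],"claw": 1},{"travel": [0,0,-0.012],"twist": [0,0,0],"claw": 1},{"travel": [0,0,-0.018],"twist": [0,0,0],"claw": 1},{"travel": [0,0,-0.024],"twist": [0,0,0],"claw": 1},{"travel": [0,0,-0.024],"twist": [0,0,0],"claw": 1}], "grip_force": 50}}

```text
clock: 10.28
ee_pos: [0.5476, 0.1513, 0.136]
eef_rot: [0.0, 0.3, 0.954, 0.0]
contact_force: [-4.0, 1.8, 6.4]
gripper_width: 0.0157
grasp_force: 50.0
```

>>> {"fn": "drive_tool", "kwargs": {"motion": [{"travel": [-0.002,0.001,0],"twist": [0,0,0],"claw": 1},{"travel": [-0.002,0.001,-0.004],"twist": [0,0,0],"claw": 1},{"travel": [-0.002,0.001,-0.008],"twist": [0,0,0],"claw": 1},{"travel": [-0.002,0.001,-0.012],"twist": [0,0,0],"claw": 1},{"travel": [-0.002,0.001,-0.012],"twist": [0,0,0],"claw": 1}]}}

```text
clock: 10.7
ee_pos: [0.5469, 0.1517, 0.1327]
eef_rot: [-0.0, 0.3, 0.954, 0.0]
contact_force: [-2.5, 5.6, -3.9]
gripper_width: 0.016
grasp_force: 50.0
```

The force dropped, so the D has engaged. Continuing down.

>>> {"fn": "drive_tool", "kwargs": {"motion": [{"travel": [0,0,-0.01],"twist": [0,0,0],"claw": 1},{"travel": [0,0,-0.02],"twist": [0,0,0],"claw": 1},{"travel": [0,0,-0.03],"twist": [0,0,0],"claw": 1},{"travel": [0,0,-0.036],"twist": [0,0,0],"claw": 1},{"travel": [0,0,-0.036],"twist": [0,0,0],"claw": 1}]}}

```text
clock: 11.12
ee_pos: [0.5467, 0.1517, 0.1233]
eef_rot: [-0.0, 0.3, 0.954, 0.0]
contact_force: [-3.4, 4.3, -1.1]
gripper_width: 0.0159
grasp_force: 50.0
```

>>> {"fn": "drive_tool", "kwargs": {"motion": [{"travel": [0,0,-0.006],"twist": [0,0,0],"claw": 1},{"travel": [0,0,-0.012],"twist": [0,0,0],"claw": 1},{"travel": [0,0,-0.016],"twist": [0,0,0],"claw": 1},{"travel": [0,0,-0.016],"twist": [0,0,0],"claw": 1},{"travel": [0,0,-0.016],"twist": [0,0,0],"claw": 1}]}}

```text
clock: 11.53
ee_pos: [0.5468, 0.1518, 0.1198]
eef_rot: [-0.0, 0.3, 0.954, 0.0]
contact_force: [-5.0, 4.6, 4.0]
gripper_width: 0.0158
grasp_force: 50.0
```

Now at the collar, where the spring preload shows up. Pressing in.

>>> {"fn": "drive_tool", "kwargs": {"motion": [{"travel": [0,0,-0.006],"twist": [0,0,0],"claw": 1},{"travel": [0,0,-0.012],"twist": [0,0,0],"claw": 1},{"travel": [0,0,-0.018],"twist": [0,0,0],"claw": 1},{"travel": [0,0,-0.024],"twist": [0,0,0],"claw": 1},{"travel": [0,0,-0.024],"twist": [0,0,0],"claw": 1}], "grip_force": 60}}

```text
clock: 11.95
ee_pos: [0.5468, 0.1518, 0.114]
eef_rot: [-0.0, 0.3, 0.954, 0.0]
contact_force: [-6.3, 4.8, 9.0]
gripper_width: 0.0158
grasp_force: 60.0
```

>>> {"fn": "drive_tool", "kwargs": {"motion": [{"travel": [0,0,-0.003],"twist": [0,0,0],"claw": 1},{"travel": [0,0,-0.006],"twist": [0,0,0],"claw": 1},{"travel": [0,0,-0.008],"twist": [0,0,0],"claw": 1},{"travel": [0,0,-0.008],"twist": [0,0,0],"claw": 1},{"travel": [0,0,-0.008],"twist": [0,0,0],"claw": 1}]}}

```text
clock: 12.37
ee_pos: [0.5469, 0.1518, 0.1125]
eef_rot: [0.0, 0.3, 0.954, 0.0]
contact_force: [-6.6, 3.9, 10.5]
gripper_width: 0.0156
grasp_force: 60.0
```

>>> {"fn": "drive_tool", "kwargs": {"motion": [{"travel": [0,0,-0.002],"twist": [0,0,0],"claw": 1},{"travel": [0,0,-0.004],"twist": [0,0,0],"claw": 1},{"travel": [0,0,-0.004],"twist": [0,0,0],"claw": 1},{"travel": [0,0,-0.004],"twist": [0,0,0],"claw": 1},{"travel": [0,0,-0.004],"twist": [0,0,0],"claw": 1}]}}

```text
clock: 12.78
ee_pos: [0.547, 0.1519, 0.1123]
eef_rot: [0.0, 0.3, 0.954, 0.001]
contact_force: [-9.6, 3.7, 18.1]
gripper_width: 0.0154
grasp_force: 60.0
```

>>> {"fn": "drive_tool", "kwargs": {"motion": [{"travel": [0,0,-0.002],"twist": [0,0,0],"claw": 1},{"travel": [0,0,-0.004],"twist": [0,0,0],"claw": 1},{"travel": [0,0,-0.004],"twist": [0,0,0],"claw": 1},{"travel": [0,0,-0.004],"twist": [0,0,0],"claw": 1},{"travel": [0,0,-0.004],"twist": [0,0,0],"claw": 1}]}}

```text
clock: 13.2
ee_pos: [0.5472, 0.1519, 0.1122]
eef_rot: [0.001, 0.3, 0.954, 0.001]
contact_force: [-10.9, 3.4, 28.1]
gripper_width: 0.0157
grasp_force: 60.0
```

The push is against the stop: z stalls, the force jumps to 28 N, and the stem end is at 66 mm as specified. Checking that it is still, then handing in.

```bash
python3 - <<'E'
from h import *
eyes.read_camera("scene");st=env.read_state();print(st["ee_pos"],st["contact_force"],st["grasp_force"],np.abs(st["qvel"]).max())
if st["ee_pos"][2]<.114 and st["grasp_force"]>10: print(job.close_job())
E
```

```text
[0.54722985 0.15190494 0.11217089] [-10.82323305   3.52453817  27.60726268] 60.03262639045715 0.001546218239038393
the job is handed in; nothing more can be done
None
```

The job is handed in at about 13 s of the 48 s: the knob is on the D-shaft with its white line along the pointer, pressed to the stop and still gripped at 60 N; no verdict was returned.

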